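Hold the battery cap half-turned in its bayonet

ROBOT

A 7-joint arm with a two-finger parallel gripper is mounted at the origin on the work surface. World frame = base frame: x ahead of the robot, y to its left, z up, the work surface at z = 0. Lengths are in m, angles in rad, forces in N, time in s.
With the tool pointing down it reaches from about 0.425 to 0.925 m from the base axis. Payload 6.8 kg.
Tool frame: the origin (TCP) lies midway between the tips of the shut fingers; the grasp point (between the pads) lies 19 mm behind it; z points along the fingers, y is the line along which they close (so a half turn about z gives the same grasp; the last joint's range is limited). The gripper opens to 85 mm and grips with 20 to 120 N. Pads are 22 mm wide; open, the fingers measure 114 mm over their backs; the gripper's body (76 mm by 85 mm) begins 54 mm behind the grasp point. The pads swing forward as they close: fully open they stand 13 mm farther back than shut.
Start: joints at [-1.389, 0.477, 0.022, 1.555, -0.011, 1.109, -0.083], TCP at [0.193, 0.647, 0.231] pointing down, gripper open.
Joint ranges: [-2.96, 2.96], [-0.34, 2.1], [-1.41, 1.46], [0.24, 2.44], [-1.37, 4.51], [0.17, 1.92], [-2.96, 2.96]. Speed limits (rad/s): [2.39, 2.39, 3.14, 3.14, 3.14, 3.14, 3.14].

INTERFACE

Orientations are given as a rotation vector (axis times angle).
In Python, from bench import status, vision, r gives the robot as it stands. The module is installed in compiled form; this text tells all that it offers.
- The arm moves only by the shell command python3 -m handwheel 'ROWS' [OPENING] [FORCE]. ROWS is JSON, a list of rows, each an object with "dp": the shift along the tool's x, y, z in m, a list of three; "delta_rot": the turn, a rotation vector about the tool's x, y, z in rad, a list of three. In form: [{"dp": [x, y, z], "delta_rot": [rx, ry, rz]}, ...]. A call has 1 to 12 rows; each row is the pose to reach, as a shift and turn from the pose commanded when the call began, along the tool's axes at that moment; what a row does not reach only later rows make up. A row lasts 1/8 s, in which the tool goes at most 62.5 mm and 10.7 degrees, less where a joint would pass 70% of its speed; a pose out of reach is approached as far as the arm can. A call with a gripper value outside its range is refused whole. OPENING is the opening, from 0 (shut) to 1 (fully open), set as the call begins (- or left out, the last holds). The fingers move at their own pace and stop on an object; FORCE is the grip in N (left out, the last holds). Time passes only in rows, so rows that repeat a pose let the fingers close. It gives the time, the measured TCP pose, the force, the opening and the grip force at its end, in the units of the state.
- status.get_obs(): the state, without advancing time (a new reading comes with each control period).
- vision.grab_frame(name): name is "scene" or "top" or "wrist"; returns a dict with "img" (420x560x3 uint8, blue, green, red), "fovy" (degrees; the focal length in pixels is half the picture's height over the tangent of half this angle, whatever the lens; pixels are square), "cx", "cy" (the principal point, pixels), "world_from_camera" (4x4, takes a point from camera to world coordinates). Camera axes: x right, y up, looking along -z (the intrinsics and any distortion apply to the point x, -y, -z); pixel columns grow to the right and rows downward; lengths in m; the calibration is good to about 2 mm. A picture is of the moment at which its call begins. There is no depth.
- r.hand_in(): hands the job in; it is judged then, once.
The state is a dict: "clock": time; "joints": joint angles; "qvel": joint speeds; "tau": joint torques, N m; "tcp_pos": TCP position; "orientation": TCP orientation; "contact_force": force on the tool from outside, world axes, zero at the start; "moment": the same for the moment, N m; "grip_width": finger opening in m; "gripper_force": force on a finger pad.
Only numpy, scipy, OpenCV 4.12 (cv2) and the standard library are available. Lean on these libraries where they do the work, as an engineer would, in place of code of your own. Each camera call takes 0.05 s, during which the arm holds its last target. There are 200 camera calls.

TASK

Pick up the battery cap, put it into the bayonet mouth of the white battery pod with its two lugs going down through the two slots, press it down against the sprung cell until the cap rests on the rim, and twist it clockwise (seen from above) halfway to its lock, about 45 of the 90 degrees. Do not let it reach the lock, where it clicks: finish while still firmly gripping the cap and holding it pressed down at halfway, so that I can read the voltage at the studs. Leave the jar, the parts tray and the screwdriver where they are.

Things in the scene. Friction and masses are not known exactly. Their poses are not given: they have to be found in the camera images.
- pod: Battery pod, fixed: upright white tube 80 mm in diameter on a grey foot disc 104 mm in diameter, steel bayonet ring in its mouth, two brass studs on its side. Origin: on the axis at the bench; z up. The mouth's slots lie towards its +x and -x (a half turn makes no difference). Lugs below the ring travel clockwise only (from above), 0 deg at the slots to 90 deg at the lock (its y axis).
- pod_mouth (a point): Centre of the pod's mouth at the rim (ring's top), 81 mm above the bench. Round opening of radius 18.5 mm; two slots 14 mm wide widen it to radius 28 mm. The ring is 9 mm thick. At the lock, pockets 4 mm deep in its underside catch the lugs with a click near the end of the turn; nothing stops the turn before that.
- cell (a joint): How far the battery cell is pressed down (m, 0 as found). Its steel top, 33 mm in diameter, lies 10 mm below the rim in the middle of the mouth, on a spring: it pushes up with about 3 N at 0 and 7 N at 0.010, which is where it is when the cap rests on the rim.
- cap: Battery cap, loose, about 90 g, standing on its plug. Origin: centre of the plug's underside; z up; x along lugs and grip bar (a half turn makes no difference). Aluminium plug 32 mm in diameter, z 0 to 20 mm; two lugs at its foot, 47 mm over both, each 9 mm wide, z 0 to 5 mm; white disc 60 mm in diameter, z 20 to 28 mm. Resting on the rim its origin is 61 mm above the bench.
- cap_bar (a point): Middle of the top of the cap's black grip bar, 54 mm above the plug's underside. The bar is 44 mm long (cap's x), 14 mm wide (y) and 26 mm high above the disc. Pressed down fully, the disc rests on the pod's rim; turned under the ring but not pressed, the spring raises the cap 6 mm from there.
- dispenser: White jar with a steel cap, 60 mm in diameter and 95 mm high, loose, a bystander. Origin: centre of its underside.
- tray: Clear plastic parts tray with compartments, 100 x 160 x 28 mm, loose, a bystander. Origin: centre of its underside.
- screwdriver: Screwdriver lying on the bench, about 200 mm long and 26 mm high, loose, a bystander. Origin: under its middle.
Mind the look-alikes: they are no part of the job. Leave any yellow look-alike of the cap alone.

How it is judged:
By the outcome, as a careful person would: the job done as asked, in the order asked, and still so for the second after the job is handed in, while the arm keeps its last pose, push and grip.
It also fails if it takes over 38 s, if anything falls off the work surface, if the arm or the gripper's body presses on something with over 40 N, if the wrist force passes 120 N, or if a joint passes its speed limit or range.

## Working session

There is one attempt and no reset: what is moved stays moved. The work goes in short steps, Python scripts to look and compute and a shell command to move; the robot and the scene stay as the last step left them, time stands still between calls to the robot, and variables do not carry over. Pictures are saved under pics/ and viewed, at most 10 in all, crops included, and the job is handed in when it is done.

```bash
mkdir -p pics; python3 - <<'E'
from bench import status, vision, r
import cv2,numpy as np
o=status.get_obs()
for k,v in o.items(): print(k,np.round(v,4))
for n in("scene","top"):
    f=vision.grab_frame(n); cv2.imwrite(f"pics/{n}0.png",f["img"]); print(n,{k:(np.round(v,4).tolist() if k!="img" else 0) for k,v in f.items()})
E
```

```text
clock 0.0
joints [-1.3891  0.4778  0.0223  1.5564 -0.0115  1.1093 -0.0831]
qvel [ 0.0008  0.0009  0.0001  0.0015 -0.0013 -0.0006 -0.0032]
tau [-3.00000e-04 -5.96466e+01  1.60790e+00 -2.81186e+01  1.25000e-02
  9.50000e-03 -0.00000e+00]
tcp_pos [0.1927 0.6463 0.2303]
orientation [-4.5360e-01 -3.1085e+00  2.9000e-03]
contact_force [ 0.4377 -0.7709 -1.0897]
moment [0.0195 0.041  0.0561]
gripper_force 0.0
grip_width 0.0852
scene {'img': 0, 'fovy': 49.0355, 'cx': 278.9761, 'cy': 201.9133, 'world_from_camera': [[-0.1525, -0.7004, 0.6973, 1.3691], [0.9882, -0.0957, 0.12, 0.0146], [-0.0173, 0.7073, 0.7067, 0.8399], [0.0, 0.0, 0.0, 1.0]]}
top {'img': 0, 'fovy': 56.0426, 'cx': 280.5641, 'cy': 208.3738, 'world_from_camera': [[0.002, 0.9848, -0.1738, 0.4378], [-0.9997, 0.0063, 0.0244, -0.1049], [0.0251, 0.1737, 0.9845, 0.9981], [0.0, 0.0, 0.0, 1.0]]}
```

View pics/scene0.png

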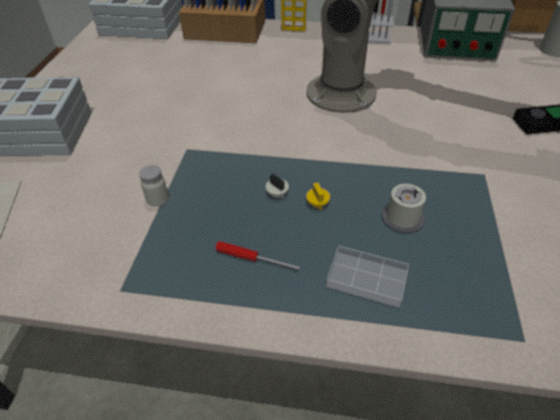

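View pics/top0.png

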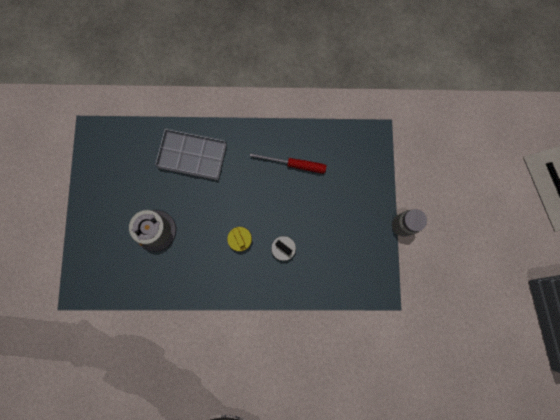

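The scene view shows the white cap with a black bar at (277,186), the yellow look-alike at (318,197), the pod at (406,207), the jar at (153,186), the tray at (368,275) and the screwdriver at (257,256). In the top view the cap is at (284,248), yellow at (239,239) and the pod mouth at (147,228).

Candidates for the cap, in top-view pixels: white disc with black bar (284,248), yellow disc (239,239), jar lid (410,222), pod mouth (147,228). I choose the white disc with the black bar and check it in one crop.

```bash
cat > h.py <<'E'
import numpy as np, cv2
from bench import status, vision
def ray(f,u,v):
    fl=f["img"].shape[0]/2/np.tan(np.radians(f["fovy"]/2)); T=np.array(f["world_from_camera"])
    d=T[:3,:3]@np.array([(u-f["cx"])/fl,-(v-f["cy"])/fl,-1.]); return T[:3,3],d
def onz(f,u,v,z):
    c,d=ray(f,u,v); return c+d*(z-c[2])/d[2]
def pix(f,p):
    T=np.linalg.inv(f["world_from_camera"]); q=T[:3,:3]@np.array(p)+T[:3,3]
    fl=f["img"].shape[0]/2/np.tan(np.radians(f["fovy"]/2)); return f["cx"]+fl*q[0]/-q[2], f["cy"]-fl*q[1]/-q[2]
def blobs(m,amin=15):
    n,l,s,c=cv2.connectedComponentsWithStats(m.astype(np.uint8)); return [(s[i,4],c[i],(l==i)) for i in range(1,n) if s[i,4]>=amin]
E
python3 - <<'E'
from h import *
f=vision.grab_frame("top"); g=f["img"]
a=cv2.resize(g[215:275,215:315],(800,480),interpolation=cv2.INTER_CUBIC)[:,:]
b=cv2.resize(g[200:260,115:190],(600,480),interpolation=cv2.INTER_CUBIC)
s=np.hstack([cv2.resize(a,(440,264)),cv2.resize(b,(330,264))]); cv2.imwrite("pics/crop1.png",s)
for n,u,v,z in(("cap disc",284,248,.028),("pod",147,228,.081)): print(n,onz(f,u,v,z))
s=vision.grab_frame("scene")
for n,u,v,z in(("cap disc",277,188,.028),("pod",408,193,.081)): print(n,onz(s,u,v,z))
E
```

```text
cap disc [ 0.51035711 -0.1375255   0.028     ]
pod [0.55147017 0.18235077 0.081     ]
cap disc [ 0.51868854 -0.13602364  0.028     ]
pod [0.54966961 0.18322026 0.081     ]
```

View pics/crop1.png

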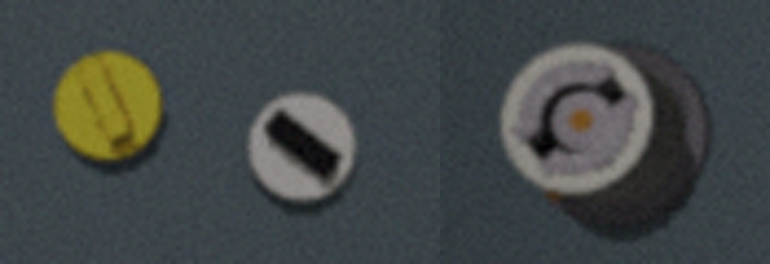

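The crop confirms that the white disc with the black bar is the cap; its bar runs from (272,120) to (332,170). The pod's slots are at (611,90) and (543,143). Next I go above the cap.

```bash
python3 -m handwheel '[{"dp":[-0.532,-0.658,-0.03],"delta_rot":[0,0,1.97]},{"dp":[-0.532,-0.658,-0.03],"delta_rot":[0,0,1.97]},{"dp":[-0.532,-0.658,-0.03],"delta_rot":[0,0,1.97]},{"dp":[-0.532,-0.658,-0.03],"delta_rot":[0,0,1.97]},{"dp":[-0.532,-0.658,-0.03],"delta_rot":[0,0,1.97]},{"dp":[-0.532,-0.658,-0.03],"delta_rot":[0,0,1.97]},{"dp":[-0.532,-0.658,-0.03],"delta_rot":[0,0,1.97]},{"dp":[-0.532,-0.658,-0.03],"delta_rot":[0,0,1.97]},{"dp":[-0.532,-0.658,-0.03],"delta_rot":[0,0,1.97]},{"dp":[-0.532,-0.658,-0.03],"delta_rot":[0,0,1.97]},{"dp":[-0.532,-0.658,-0.03],"delta_rot":[0,0,1.97]},{"dp":[-0.532,-0.658,-0.03],"delta_rot":[0,0,1.97]}]' 1
cat >> h.py <<'E'
from scipy.spatial.transform import Rotation as Ro
def state():
    o=status.get_obs(); R=Ro.from_rotvec(o["orientation"]).as_matrix(); p=np.array(o["tcp_pos"])
    print("t",o["clock"],"p",p.round(4),"yawx",np.degrees(np.arctan2(R[1,0],R[0,0])).round(2),"zax",R[:,2].round(4),"j",np.round(o["joints"],2)); return p,R,o
def togo(p,R,target,yaw_deg):
    """dp in tool axes and full rotation (to pointing straight down, tool x at yaw)"""
    a=np.radians(yaw_deg); x=np.array([np.cos(a),np.sin(a),0]); z=np.array([0,0,-1.]); Rt=np.c_[x,np.cross(z,x),z]
    print("dp",(R.T@(np.array(target)-p)).round(4),"rot",Ro.from_matrix(R.T@Rt).as_rotvec().round(4))
E
python3 -c "
from h import *
p,R,o=state(); togo(p,R,[.515,-.137,.25],50)"
```

```text
clock: 1.7
tcp_pos: [0.4784, -0.0481, 0.2583]
orientation: [-2.841, -1.34, -0.002]
contact_force: [0.9, 0.4, 0.6]
grip_width: 0.0851
gripper_force: 0.0
t 1.7 p [ 0.4784 -0.0481  0.2583] yawx 50.5 zax [ 0.0011  0.001  -1.    ] j [-0.71  0.14  0.76  2.01 -0.11  1.03 -0.59]
dp [-0.0453  0.0848  0.0082] rot [ 0.0002 -0.0014  0.0087]
```

```bash
python3 -m handwheel '[{"dp":[-0.045,0.085,0.008],"delta_rot":[0,0,0.009]},{"dp":[-0.045,0.085,0.008],"delta_rot":[0,0,0.009]},{"dp":[-0.045,0.085,0.008],"delta_rot":[0,0,0.009]},{"dp":[-0.045,0.085,0.008],"delta_rot":[0,0,0.009]}]'
python3 - <<'E'
from h import *
state(); f=vision.grab_frame("wrist"); cv2.imwrite("pics/w1.png",f["img"])
print(np.round(f["world_from_camera"],4),f["fovy"],f["cx"],f["cy"])
E
```

```text
clock: 2.2
tcp_pos: [0.5146, -0.1343, 0.2496]
orientation: [-2.846, -1.328, 0.001]
contact_force: [0.0, 0.4, -0.4]
grip_width: 0.0852
gripper_force: 0.0
t 2.2 p [ 0.5146 -0.1343  0.2496] yawx 50.03 zax [-9.e-04  6.e-04 -1.e+00] j [-0.52  0.28  0.8   1.91 -0.23  1.04 -0.32]
[[ 7.664e-01  6.131e-01  1.917e-01  5.637e-01]
 [-6.423e-01  7.315e-01  2.287e-01 -7.550e-02]
 [-1.000e-04 -2.984e-01  9.544e-01  3.908e-01]
 [ 0.000e+00  0.000e+00  0.000e+00  1.000e+00]] 65.39170997078108 280.71675049007916 218.22618238645717
```

View pics/w1.png

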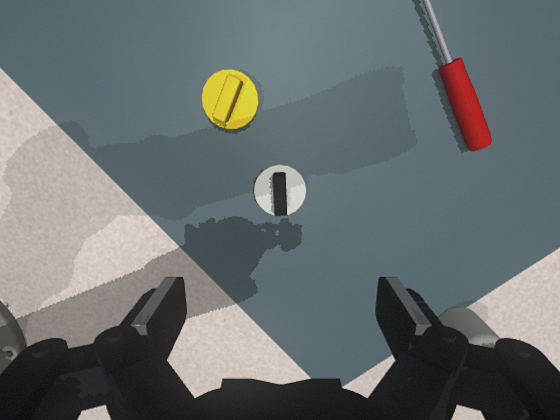

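The wrist view shows the cap disc at (280,190) with its bar nearly vertical in the picture, so it lies along tool x. Yellow is at (230,99), and the jar is far to the right at (465,325). Next I measure precisely.

```bash
cat >> h.py <<'E'
def capmeas(f,u0,v0,rad=45,zd=.028,zb=.054):
    g=f["img"].astype(int); H,W=g.shape[:2]; yy,xx=np.mgrid[:H,:W]; near=np.hypot(xx-u0,yy-v0)<rad
    hsv=cv2.cvtColor(f["img"],cv2.COLOR_BGR2HSV)
    white=near&(g.min(2)>110)&(hsv[...,1]<60)
    c,_,_,=None,None,None
    b=max(blobs(white),key=lambda t:t[0]); cn=np.vstack(cv2.findContours(b[2].astype(np.uint8),cv2.RETR_EXTERNAL,cv2.CHAIN_APPROX_NONE)[0])
    hull=cv2.convexHull(cn); e=cv2.fitEllipse(hull); print("disc ell",np.round(e[0],1),np.round(e[1],1),"->",onz(f,*e[0],zd).round(4))
    hm=np.zeros((H,W),np.uint8); cv2.fillConvexPoly(hm,hull,1)
    blk=max(blobs((hm>0)&(g.max(2)<70)),key=lambda t:t[0]); r=cv2.minAreaRect(np.argwhere(blk[2])[:,::-1].astype(np.float32))
    bp=cv2.boxPoints(r); l=sorted([(np.hypot(*(bp[i]-bp[(i+1)%4])),i) for i in range(4)])[-1][1]
    P=[onz(f,*bp[i],zb) for i in(l,(l+1)%4)]; d=P[1]-P[0]; print("bar rect",np.round(r[0],1),np.round(r[1],1),"->",onz(f,*r[0],zb).round(4),"yaw",np.degrees(np.arctan2(d[1],d[0])).round(1)%180)
E
python3 - <<'E'
from h import *
for n,u,v,rad in(("wrist",280,190,45),("top",284,248,20),("scene",277,186,22)):
    print(n)
    try: capmeas(vision.grab_frame(n),u,v,rad)
    except Exception as e: print(e)
E
```

```text
wrist
disc ell [280.1 190.4] [51.8 52.4] -> [ 0.5116 -0.1361  0.028 ]
bar rect [279.6 194. ] [42.5 12.6] -> [ 0.5124 -0.1344  0.054 ] yaw 52.4
top
max() iterable argument is empty
scene
disc ell [276.6 186. ] [16.3 22.7] -> [ 0.5113 -0.1383  0.028 ]
bar rect [277. 185.] [ 8. 12.] -> [ 0.5351 -0.1329  0.054 ] yaw 97.7
```

```bash
python3 -c "
from h import *
p,R,o=state(); togo(p,R,[.5117,-.1362,.12],52)"
```

```text
t 2.4 p [ 0.5149 -0.1337  0.25  ] yawx 50.13 zax [ 2.e-04  9.e-04 -1.e+00] j [-0.52  0.28  0.8   1.91 -0.23  1.04 -0.32]
dp [-0.004  -0.0008  0.13  ] rot [-0.0004 -0.0008 -0.0326]
```

```bash
python3 -m handwheel '[{"dp":[-0.004,-0.001,0.06],"delta_rot":[0,0,-0.033]},{"dp":[-0.004,-0.001,0.11],"delta_rot":[0,0,-0.033]},{"dp":[-0.004,-0.001,0.13],"delta_rot":[0,0,-0.033]},{"dp":[-0.004,-0.001,0.13],"delta_rot":[0,0,-0.033]}]'
python3 - <<'E'
from h import *
p,R,o=state(); f=vision.grab_frame("wrist"); cv2.imwrite("pics/w2.png",f["img"])
u,v=pix(f,[.5117,-.1362,.028]); print(u,v); capmeas(f,u,v,70)
g=f["img"].astype(int)
for z,rr in((.054,0),):
  b=max(blobs((g.max(2)<70)&(np.hypot(*(np.mgrid[:420,:560]-np.array([v,u])[:,None,None]))<55)),key=lambda t:t[0])[2]
  L=[];M=[]
  rows=np.where(b.any(1))[0]; print(rows.min(),rows.max())
  for y in rows[6:-12]:
    x=np.where(b[y])[0]; L.append(onz(f,x[0]-.5,y,z)); M.append(onz(f,x[-1]+.5,y,z))
  for q in(L,M):
    q=np.array(q); k=cv2.fitLine(q[:,:2].astype(np.float32),cv2.DIST_HUBER,0,1e-4,1e-4).ravel(); print("edge yaw",np.degrees(np.arctan2(k[1],k[0]))%180,k[2:])
E
```

```text
clock: 2.9
tcp_pos: [0.5105, -0.1366, 0.1188]
orientation: [-2.823, -1.375, 0.004]
contact_force: [0.4, -0.5, 0.4]
grip_width: 0.0857
gripper_force: 0.0
t 2.9 p [ 0.5105 -0.1366  0.1188] yawx 51.96 zax [-3.1e-03  4.0e-04 -1.0e+00] j [-0.39  0.46  0.68  2.04 -0.41  0.78 -0.13]
282.0123823774575 221.99931327159263
disc ell [283.9 220.4] [74.4 85.9] -> [ 0.5136 -0.1361  0.028 ]
bar rect [281. 226.] [62. 20.] -> [ 0.5146 -0.1313  0.054 ] yaw 51.4
195 263
edge yaw 51.474434 [ 0.50926435 -0.12787071]
edge yaw 52.523758 [ 0.51861197 -0.13753858]
```

View pics/w2.png

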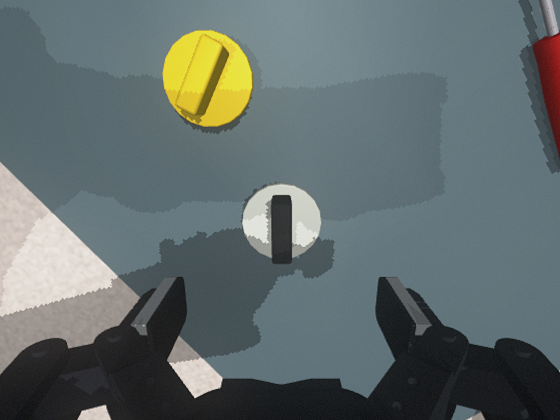

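The close view shows the cap at (282,221), midway between the fingers, with the bar vertical. Yellow at (208,78) is clear. The bar's yaw is 52° and its centre about (0.512,-0.136). I now go down to TCP z 0.0305.

```bash
python3 -c "
from h import *
p,R,o=state(); togo(p,R,[.5120,-.1362,.0305],52)"
```

```text
t 2.95 p [ 0.5115 -0.137   0.12  ] yawx 51.95 zax [-6.e-04  1.e-04 -1.e+00] j [-0.39  0.46  0.69  2.04 -0.41  0.78 -0.13]
dp [ 0.0009 -0.0001  0.0895] rot [-0.0005  0.0002 -0.0009]
```

```bash
python3 -m handwheel '[{"dp":[0.001,0,0.04],"delta_rot":[0,0,0]},{"dp":[0.001,0,0.07],"delta_rot":[0,0,0]},{"dp":[0.001,0,0.085],"delta_rot":[0,0,0]},{"dp":[0.001,0,0.0895],"delta_rot":[0,0,0]},{"dp":[0.001,0,0.0895],"delta_rot":[0,0,0]}]' && python3 -m handwheel '[{"dp":[0,0,0],"delta_rot":[0,0,0]},{"dp":[0,0,0],"delta_rot":[0,0,0]},{"dp":[0,0,0],"delta_rot":[0,0,0]},{"dp":[0,0,0],"delta_rot":[0,0,0]},{"dp":[0,0,0],"delta_rot":[0,0,0]},{"dp":[0,0,0],"delta_rot":[0,0,0]},{"dp":[0,0,0],"delta_rot":[0,0,0]},{"dp":[0,0,0],"delta_rot":[0,0,0]}]' 0 80
python3 -c "
from h import *
state()"
```

```text
clock: 3.58
tcp_pos: [0.513, -0.1369, 0.0313]
orientation: [2.824, 1.374, 0.002]
contact_force: [0.7, -0.5, 0.2]
grip_width: 0.0852
gripper_force: 0.0
clock: 4.58
tcp_pos: [0.5124, -0.1367, 0.0306]
orientation: [-2.825, -1.375, -0.001]
contact_force: [-1.4, 1.9, 6.5]
grip_width: 0.0125
gripper_force: 78.4
t 4.575 p [ 0.5124 -0.1367  0.0306] yawx 51.9 zax [ 3.e-04  2.e-04 -1.e+00] j [-0.29  0.6   0.56  2.08 -0.55  0.61 -0.02]
```

```bash
python3 - <<'E'
from h import *
p,R,o=state(); togo(p,R,[.600,.120,.22],128)
f=vision.grab_frame("top"); img=cv2.imread("pics/top0.png"); hsv=cv2.cvtColor(img,cv2.COLOR_BGR2HSV)
yy,xx=np.mgrid[:420,:560]; near=np.hypot(xx-147,yy-228)<21
w=max(blobs(near&(img.min(2)>95)&(hsv[...,1]<60)),key=lambda t:t[0]); cn=np.vstack(cv2.findContours(w[2].astype(np.uint8),cv2.RETR_EXTERNAL,cv2.CHAIN_APPROX_NONE)[0])
e=cv2.fitEllipse(cv2.convexHull(cn)); print(e, onz(f,*e[0],.081))
for a,c,m in blobs((np.hypot(xx-e[0][0],yy-e[0][1])<14)&(img.max(2)<60),3): print(a,c,onz(f,*c,.075))
E
```

```text
t 4.575 p [ 0.5124 -0.1367  0.0306] yawx 51.9 zax [ 3.e-04  2.e-04 -1.e+00] j [-0.29  0.6   0.56  2.08 -0.55  0.61 -0.02]
dp [ 0.2562 -0.0894 -0.1894] rot [ 3.0000e-04 -2.0000e-04 -1.3282e+00]
((145.50511169433594, 226.4510498046875), (32.73246383666992, 34.345157623291016), 52.98349380493164) [0.55507151 0.18601161 0.081     ]
63 [140.11111111 227.12698413] [0.55418327 0.20031131 0.075     ]
22 [153.13636364 220.31818182] [0.57041031 0.17105442 0.075     ]
```

```bash
python3 -m handwheel '[{"dp":[0,0,-0.06],"delta_rot":[0,0,0]},{"dp":[0,0,-0.12],"delta_rot":[0,0,0]},{"dp":[0,0,-0.17],"delta_rot":[0,0,0]},{"dp":[0,0,-0.19],"delta_rot":[0,0,0]},{"dp":[0,0,-0.19],"delta_rot":[0,0,0]}]'
```

```text
clock: 5.25
tcp_pos: [0.5129, -0.1368, 0.2213]
orientation: [2.824, 1.375, 0.004]
contact_force: [-0.0, -0.2, -1.3]
grip_width: 0.0124
gripper_force: 78.3
```

Lifted; now sideways to a viewing pose.

```bash
python3 -m handwheel '[{"dp":[0.256,-0.089,0],"delta_rot":[0,0,-1.328]},{"dp":[0.256,-0.089,0],"delta_rot":[0,0,-1.328]},{"dp":[0.256,-0.089,0],"delta_rot":[0,0,-1.328]},{"dp":[0.256,-0.089,0],"delta_rot":[0,0,-1.328]},{"dp":[0.256,-0.089,0],"delta_rot":[0,0,-1.328]},{"dp":[0.256,-0.089,0],"delta_rot":[0,0,-1.328]},{"dp":[0.256,-0.089,0],"delta_rot":[0,0,-1.328]},{"dp":[0.256,-0.089,0],"delta_rot":[0,0,-1.328]},{"dp":[0.256,-0.089,0],"delta_rot":[0,0,-1.328]},{"dp":[0.256,-0.089,0],"delta_rot":[0,0,-1.328]}]'
python3 - <<'E'
from h import *
p,R,o=state(); f=vision.grab_frame("wrist"); cv2.imwrite("pics/w3.png",f["img"]); print(pix(f,[.552,.184,.081]))
np.save("w3T.npy",f["world_from_camera"])
E
```

```text
clock: 6.5
tcp_pos: [0.5999, 0.1195, 0.2198]
orientation: [-1.38, -2.821, 0.001]
contact_force: [0.4, -0.3, -0.8]
grip_width: 0.0122
gripper_force: 78.3
t 6.5 p [0.5999 0.1195 0.2198] yawx 127.86 zax [-7.e-04 -3.e-04 -1.e+00] j [-0.61  0.4   0.41  1.75 -0.18  1.03  0.53]
(np.float64(282.56694765596876), np.float64(110.86226941098306))
```

View pics/w3.png

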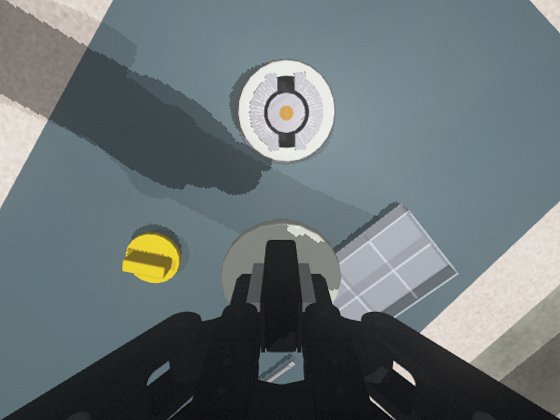

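The held cap is at (281,270) with its bar vertical. The mouth is centred near (286,111), with slots at (286,84) and (287,140).

```bash
python3 - <<'E'
from h import *
f=vision.grab_frame("wrist"); img=f["img"]; state()
yy,xx=np.mgrid[:420,:560]; near=np.hypot(xx-286,yy-111)<62
hsv=cv2.cvtColor(img,cv2.COLOR_BGR2HSV)
w=max(blobs(near&(img.min(2)>150)),key=lambda t:t[0]); cn=np.vstack(cv2.findContours(w[2].astype(np.uint8),cv2.RETR_EXTERNAL,cv2.CHAIN_APPROX_NONE)[0])
e=cv2.fitEllipse(cv2.convexHull(cn)); print(np.round(e[0],1),np.round(e[1],1), onz(f,*e[0],.081).round(4), "r mm",np.linalg.norm(onz(f,e[0][0]+e[1][0]/2,e[0][1],.081)-onz(f,*e[0],.081)))
b=max(blobs((np.hypot(xx-286,yy-111)<45)&(img.max(2)<75)),key=lambda t:t[0])[2]
S=[]
for lo,hi in((0,93),(132,420)):
    m=b&(yy>=lo)&(yy<hi); c=np.argwhere(m).mean(0)[::-1]; r=np.argwhere(m); print(c,r.min(0)[::-1],r.max(0)[::-1]); S.append(onz(f,*c,.081))
d=S[0]-S[1]; print("slots",np.round(S,4),"yaw",np.degrees(np.arctan2(d[1],d[0])))
# outer ends of slots on rim plane
c=[onz(f,286,76,.081),onz(f,286.5,148,.081)]; print(np.round(c,4),np.linalg.norm(c[0]-c[1]),(c[0]+c[1])/2)
y=cv2.inRange(hsv,(5,120,120),(25,255,255)).astype(bool)&near; c=np.argwhere(y).mean(0)[::-1]; print("dot",c,onz(f,*c,.071))
# held cap: disc
g=img.astype(int)
E
```

```text
t 6.6 p [0.6    0.1196 0.2202] yawx 127.92 zax [-2.e-04 -1.e-04 -1.e+00] j [-0.61  0.4   0.41  1.75 -0.18  1.03  0.53]
[285.9 110.3] [ 95.9 101.1] [0.554  0.1861 0.081 ] r mm 0.03898881941757351
[285.62962963  84.08230453] [277  76] [296  92]
[286.28078818 139.11330049] [276 132] [295 146]
slots [[0.5415 0.2015 0.081 ]
 [0.5683 0.1683 0.081 ]] yaw 128.87995683021725
[[0.5381 0.2064 0.081 ]
 [0.573  0.1627 0.081 ]] 0.05585490133870502 [0.55553859 0.1845296  0.081     ]
dot [285.73611111 112.47916667] [0.55494239 0.1848206  0.071     ]
```

```bash
python3 -c "
from h import *
p,R,o=state(); togo(p,R,[.5547,.1852,.126],128.8)"
```

```text
t 6.6 p [0.6    0.1196 0.2202] yawx 127.92 zax [-2.e-04 -1.e-04 -1.e+00] j [-0.61  0.4   0.41  1.75 -0.18  1.03  0.53]
dp [0.0796 0.0045 0.0942] rot [-0.0002 -0.0001 -0.0154]
```

```bash
python3 -m handwheel '[{"dp":[0.05,0.003,0.0],"delta_rot":[0,0,-0.0155]},{"dp":[0.0796,0.0045,0.02],"delta_rot":[0,0,-0.0155]},{"dp":[0.0796,0.0045,0.06],"delta_rot":[0,0,-0.0155]},{"dp":[0.0796,0.0045,0.094],"delta_rot":[0,0,-0.0155]},{"dp":[0.0796,0.0045,0.094],"delta_rot":[0,0,-0.0155]},{"dp":[0.0796,0.0045,0.094],"delta_rot":[0,0,-0.0155]}]'
python3 - <<'E'
from h import *
p,R,o=state(); togo(p,R,[.5547,.1852,.10],128.8)
a=vision.grab_frame("scene")["img"][130:250,340:470]; b=vision.grab_frame("wrist")["img"]
a=cv2.resize(a,(455,420),interpolation=cv2.INTER_CUBIC); b=cv2.resize(b[100:400,140:420],(345,420)); cv2.imwrite("pics/c4.png",np.hstack([a,b])[:, :800])
E
```

```text
clock: 7.35
tcp_pos: [0.5557, 0.1852, 0.1276]
orientation: [1.356, 2.833, 0.002]
contact_force: [0.3, -0.7, -0.1]
grip_width: 0.0124
gripper_force: 78.4
t 7.35 p [0.5557 0.1852 0.1276] yawx 128.84 zax [ 1.6e-03  6.0e-04 -1.0e+00] j [-0.7   0.47  0.35  1.89 -0.21  0.82  0.44]
dp [ 0.0006 -0.0008  0.0276] rot [0.0016 0.0006 0.0006]
```

View pics/c4.png

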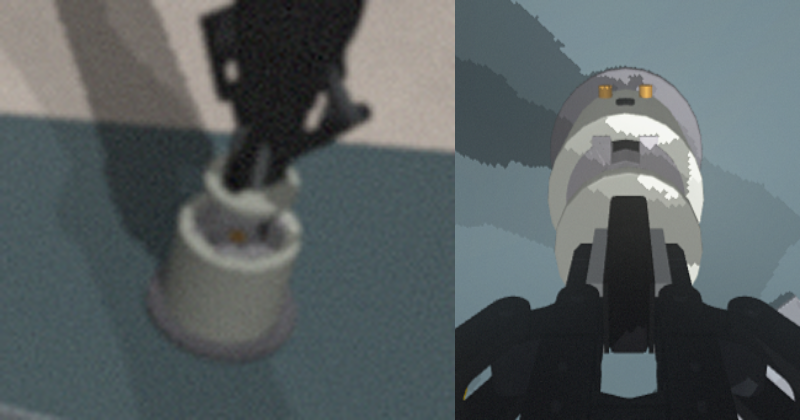

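The wrist crop has the held cap (628,235) centred left-right over the mouth with the far slot at (626,148), and the bar lies in line with the slots. I now lower it in small steps and watch the force.

```bash
python3 -m handwheel '[{"dp":[0,0,0.008],"delta_rot":[0,0,0]},{"dp":[0,0,0.014],"delta_rot":[0,0,0]},{"dp":[0,0,0.018],"delta_rot":[0,0,0]},{"dp":[0,0,0.022],"delta_rot":[0,0,0]},{"dp":[0,0,0.022],"delta_rot":[0,0,0]},{"dp":[0,0,0.022],"delta_rot":[0,0,0]}]'
python3 -c "
from h import *
state()"
```

```text
clock: 8.2
tcp_pos: [0.5548, 0.1851, 0.1045]
orientation: [1.356, 2.834, 0.0]
contact_force: [0.5, -0.1, -0.2]
grip_width: 0.0124
gripper_force: 78.4
t 8.2 p [0.5548 0.1851 0.1045] yawx 128.87 zax [ 2.e-04  1.e-04 -1.e+00] j [-0.69  0.5   0.34  1.9  -0.23  0.78  0.46]
```

```bash
python3 -m handwheel '[{"dp":[0,0,0.004],"delta_rot":[0,0,0]},{"dp":[0,0,0.008],"delta_rot":[0,0,0]},{"dp":[0,0,0.011],"delta_rot":[0,0,0]},{"dp":[0,0,0.013],"delta_rot":[0,0,0]},{"dp":[0,0,0.013],"delta_rot":[0,0,0]},{"dp":[0,0,0.013],"delta_rot":[0,0,0]}]'
python3 -c "
from h import *
p,R,o=state();print(o['moment'])"
```

```text
clock: 8.95
tcp_pos: [0.5551, 0.1853, 0.0917]
orientation: [1.355, 2.834, 0.001]
contact_force: [0.0, 1.1, 5.2]
grip_width: 0.0127
gripper_force: 79.2
t 8.95 p [0.5551 0.1853 0.0917] yawx 128.87 zax [ 9.e-04  5.e-04 -1.e+00] j [-0.68  0.52  0.33  1.91 -0.24  0.75  0.46]
[-0.04587675 -0.04635272  0.03228009]
```

```bash
python3 -m handwheel '[{"dp":[0,0,0.001],"delta_rot":[0,0,0]},{"dp":[0,0,0.002],"delta_rot":[0,0,0]},{"dp":[0,0,0.002],"delta_rot":[0,0,0]},{"dp":[0,0,0.002],"delta_rot":[0,0,0]}]' - 110
python3 -c "
from h import *
p,R,o=state();print(o['moment'])"
```

```text
clock: 9.45
tcp_pos: [0.5552, 0.1853, 0.0916]
orientation: [1.356, 2.834, 0.002]
contact_force: [-7.1, -0.8, 22.9]
grip_width: 0.0118
gripper_force: 113.3
t 9.45 p [0.5552 0.1853 0.0916] yawx 128.86 zax [ 7.0e-04  1.4e-03 -1.0e+00] j [-0.68  0.52  0.33  1.91 -0.24  0.75  0.46]
[-0.45952032  1.29894178 -0.03670981]
```

Force rose to 23 N at the rest height, so the cap sits on the rim. Now the twist, clockwise from above (positive about tool z), in two halves.

```bash
python3 -m handwheel '[{"dp":[0,0,0],"delta_rot":[0,0,0.07]},{"dp":[0,0,0],"delta_rot":[0,0,0.15]},{"dp":[0,0,0],"delta_rot":[0,0,0.23]},{"dp":[0,0,0],"delta_rot":[0,0,0.31]},{"dp":[0,0,0],"delta_rot":[0,0,0.39]},{"dp":[0,0,0],"delta_rot":[0,0,0.39]}]'
python3 -c "
from h import *
p,R,o=state();print(o['moment'])"
```

```text
clock: 10.2
tcp_pos: [0.5571, 0.1859, 0.0916]
orientation: [1.879, 2.515, 0.007]
contact_force: [-0.4, 1.1, 16.3]
grip_width: 0.0118
gripper_force: 112.3
t 10.2 p [0.5571 0.1859 0.0916] yawx 106.47 zax [ 0.0046  0.0021 -1.    ] j [-0.76  0.53  0.44  1.91 -0.32  0.76  0.14]
[-0.13690446  0.15118283 -0.18463599]
```

```bash
python3 -m handwheel '[{"dp":[0,0,0],"delta_rot":[0,0,0.08]},{"dp":[0,0,0],"delta_rot":[0,0,0.16]},{"dp":[0,0,0],"delta_rot":[0,0,0.24]},{"dp":[0,0,0],"delta_rot":[0,0,0.32]},{"dp":[0,0,0],"delta_rot":[0,0,0.39]},{"dp":[0,0,0],"delta_rot":[0,0,0.39]},{"dp":[0,0,0],"delta_rot":[0,0,0.39]},{"dp":[0,0,0],"delta_rot":[0,0,0.39]}]'
python3 - <<'E'
from h import *
p,R,o=state();print(o['moment'],o['gripper_force'],o["contact_force"])
a=vision.grab_frame("scene")["img"][130:250,340:470]; b=vision.grab_frame("wrist")["img"]
a=cv2.resize(a,(455,420),interpolation=cv2.INTER_CUBIC); b=cv2.resize(b[100:400,140:420],(345,420)); cv2.imwrite("pics/c5.png",np.hstack([a,b]))
E
```

```text
clock: 11.2
tcp_pos: [0.5575, 0.1854, 0.0916]
orientation: [2.33, 2.103, 0.008]
contact_force: [0.8, 0.0, 15.4]
grip_width: 0.0121
gripper_force: 112.2
t 11.2 p [0.5575 0.1854 0.0916] yawx 84.14 zax [ 0.0053  0.0018 -1.    ] j [-0.83  0.55  0.54  1.92 -0.4   0.77 -0.17]
[-0.32871795 -0.05410689 -0.12398802] 112.19179272651672 [7.83918999e-01 1.13047385e-02 1.54314512e+01]
```

View pics/c5.png

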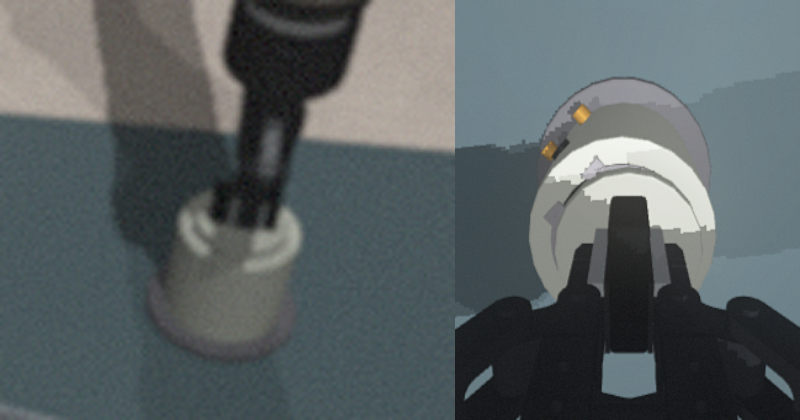

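The cap sits flat on the rim, its bar still upright in the jaws (628,270) and turned about 45° from the slot and studs (555,150). It is pressed at 15 N, gripped at 112 N and steady. Handing in.

```bash
python3 -c "
from bench import r
print(r.hand_in())"
```

```text
the job is handed in; nothing more can be done
None
```

I handed the job in at about 11 s with the cap seated on the pod's rim, turned about 45° clockwise, short of the lock, gripped at 112 N and held down with about 15 N; the jar, tray, screwdriver and yellow look-alike were not touched.

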